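# Square up a pine block in the lever-valve press

### The job

Lay the pale pine block flat and lengthwise on the bed of the little air press, between the sprung pad and the steel fence and in line with the ram, and let go of it. Then push the spring-centred lever fully over towards the fence and hold it there for about two seconds so that the pad presses the block flush against the fence, and let the lever spring back to the middle. Leave the cork sanding block and the red wax tin beside the press where they are.

Things in the scene. Friction and masses are not known exactly. Their poses are not given: they have to be found in the camera images.
- press: The fixed air press (place and yaw vary; its fence lies to the robot's left, its lever to the right): grey base 116 x 357 mm. Origin on the table top, z up; y runs along the ram from the fence (-y) to the cylinder and lever (+y). Cylinder: x within 25 mm, y 94 to 194 mm, top z 66 mm. Green valve on it: y 144 to 200 mm, top z 103 mm. Base spans y -135 to 222 mm.
- bed_middle (a point): Point on the aluminium bed's top, midway between fence and resting pad, at press x 0, y -32.5, z 20 mm; axes as the press's. Bed 86 mm wide (x), no side walls. Fence: dark steel plate 86 mm wide, top z 60 mm, its face at press y -95 mm. The resting pad's face is at y +30 mm: the opening is 125 mm long.
- press_pad: Black rubber-faced sprung pad on the ram, 46 wide x 34 mm high, centred at z 42 mm. Its face lies 30 mm to +y of this origin. It follows the lever towards the fence: 108 mm per rad, 65 mm at full lever, and back. Once the block meets the fence (lever about 0.46 rad) its spring gives (0.4 N per mm), up to 6 N.
- press_lever (a joint): Valve lever (rad) at the press's +y end: 0 upright, positive as the knob leans towards the fence (press -y); stops at +0.6 and -0.25. Leaning it away does nothing useful. A spring returns it to 0 when let go. Fully over with a block in place takes about 10 N at the knob. It turns about the press's x.
- lever_pivot (a point): The lever's pivot, at press x 0, y 172, z 94 mm; axes as the press's.
- lever_knob (a point): Centre of the black ball knob (30 mm across), 110 mm from the pivot, on a 10 mm steel rod; 204 mm above the table when the lever is upright.
- pine_block_centre (a point): Centre of the loose pale pine block, 45 (its own x) x 75 (its y) x 38 mm (z, up), 0.11 to 0.23 kg. It starts flat on the table, either behind the press or to its right seen from the robot; it swaps places with the cork block.
- cork_block_centre (a point): Centre of the loose brown cork sanding block, 58 x 95 (y) x 27 mm. Bystander.
- wax_tin_centre (a point): Centre of the loose round wax tin with red lid, 70 mm across, 25 mm high, standing near the fence end of the press. Bystander.

How it is judged (in metres and radians):
On the way, in this order (a step that is already met when the one before it is completed fails the run):
1. the pine block lies on the bed between pad and fence, lengthwise (within 20 degrees), released (x of pine_block_centre in the frame of press between -0.02 and 0.02 m and y of pine_block_centre in the frame of press between -0.063 and 0 m and z of pine_block_centre in the frame of press between 0.034 and 0.046 m and angle between the y axis of pine_block_centre and the y axis of press, either way round below 0.35 rad and contact force between the fingers and pine_block below 0.1 N), for 0.2 s.
2. the lever is held over towards the fence (beyond 0.52 rad) with the pad pressing the block with over 1.5 N, for 1.5 s (value of joint press_lever above 0.52 rad and contact force between press_pad and pine_block above 1.5 N), for 1.5 s.
3. the lever is back in the middle (within 0.06 rad), untouched (value of joint press_lever between -0.06 and 0.06 rad and contact force between the fingers and press below 0.1 N), for 0.3 s.
At the end, for the whole second after the job is handed in: The pine block lies on the bed with its end within 4 mm of the fence and square to it within 5 degrees, within 25 mm of the ram's line, at rest; the lever is within 0.06 rad of upright (x of pine_block_centre in the frame of press between -0.025 and 0.025 m and y of pine_block_centre in the frame of press between -0.0615 and -0.0535 m and z of pine_block_centre in the frame of press between 0.034 and 0.046 m and angle between the y axis of pine_block_centre and the y axis of press, either way round below 0.09 rad and value of joint press_lever between -0.06 and 0.06 rad and linear speed of pine_block below 0.02 m/s); the robot touches nothing.
It fails at once if the cork block or the wax tin is moved by more than 40 mm (distance of any of cork_block_centre, wax_tin_centre from where it was at the start of the episode above 0.04 m).
It also fails if it takes over 72 s, if anything falls off the work surface, if the arm or the gripper's body presses on something with over 40 N, if the wrist force passes 120 N, or if a joint passes its speed limit or range.

### The arm

A 6-joint arm with a two-finger parallel gripper is mounted at the origin on a cart in front of the work surface, level with it; the furniture and walls round the work are solid. World frame = base frame: x ahead of the robot, y to its left, z up, the work surface at z = 0. Lengths are in m, angles in degrees, forces in N, time in s.
With the tool pointing down it reaches from about 0.375 to 0.9 m from the base axis. Payload 3.1 kg.
Tool frame: the origin (TCP) lies at the very end of the fingers, on their centre line; the grasp point (between the pads) lies 19 mm behind it (bot.tcp_to_grasp is the distance from the TCP to the grasp point, in m); z points along the fingers, y is the direction in which the jaws open and shut (so a half turn about z gives the same grasp; the last joint's range is limited). The gripper opens to 87 mm and grips with 3 to 60 N. Pads are 19 mm wide; open, the fingers measure 117 mm over their backs; the gripper's body (75 mm by 190 mm) begins 51 mm behind the grasp point.
Start: joints at [63.971, 30.224, 82.088, -0, 67.689, -10.227], TCP at [0.17, 0.601, 0.223] pointing down, gripper open.
Joint ranges: [-176.69, 176.69], [-43.24, 126.21], [12.49, 139.97], [-82, 262], [0, 151.66], [-163.58, 163.58]. Speed limits (degrees/s): [159.86, 159.86, 180, 180, 180, 180].

### API

Orientations are given as a 3x3 rotation matrix whose columns are the frame's x, y, z axes.
In Python, from rig import telemetry, eyes, order, bot gives the robot as it stands. The module is installed in compiled form; this text tells all that it offers.
- The arm moves only by the tool servo_tool, never from a script. Its argument "targets" is a list of rows, each a list of 2 entries, a list of its own where there are three numbers: the shift along the tool's x, y, z in m, then the turn, a rotation vector about the tool's x, y, z in rad. In form: [[[tx, ty, tz], [wx, wy, wz]], ...]. A call has 1 to 12 rows; each row is the pose to reach, as a shift and turn from the pose commanded when the call began, along the tool's axes at that moment; what a row does not reach only later rows make up. A row lasts 1/8 s, in which the tool goes at most 62.5 mm and 10.7 degrees, less where a joint would pass 70% of its speed; a pose out of reach is approached as far as the arm can. A call with a gripper value outside its range is refused whole. "gripper" is the finger opening in m, from 0 to 0.087, set as the call begins (left out, the last holds). The fingers move at their own pace and stop on an object; the grip force is fixed at half the most. Time passes only in rows, so rows that repeat a pose let the fingers close. It gives the time, the measured TCP pose, the force and the opening at its end, in the units of the state.
- telemetry.read_state(): the state, without advancing time (a new reading comes with each control period).
- eyes.capture(name): name is "scene" or "top" or "wrist"; returns a dict with "pixels" (400x640x3 uint8, blue, green, red), "intrinsics" (3x3 intrinsics, pixels), "k1" (the pictures are not rectified: a ray, as slopes to the right and down, at radius r is drawn at 1 + k1 r^2 times it, then the intrinsics apply), "extrinsics" (4x4, takes a point from camera to world coordinates); the wrist camera has in their place "T_tool_cam" (4x4, takes a point from camera to tool coordinates, whose origin is the TCP and whose axes are the flange's). Camera axes: x right, y down, z forward; pixel columns grow to the right and rows downward; lengths in m; the calibration is good to about 2 mm. A picture is of the moment at which its call begins: read the wrist's pose just before it. There is no depth.
- order.hand_in(): hands the job in, once; it reports no verdict.
The state is a dict: "time_s": time; "joint_positions": joint angles; "qvel": joint speeds; "tau": joint torques, N m; "position": TCP position; "tcp_rot": TCP orientation; "force": force on the tool from outside, world axes, zero at the start; "moment": the same for the moment, N m; "opening": opening from 0.0 (shut) to 1.0 (fully open).
Only numpy, scipy, OpenCV 4.12 (cv2) and the standard library are available. Lean on these libraries where they do the work, as an engineer would, in place of code of your own. Each camera call takes 0.05 s, during which the arm holds its last target. There are 200 camera calls.

## Working session

There is one attempt and no reset: what is moved stays moved. The work goes in short steps, Python scripts to look and compute and a tool call to move; the robot and the scene stay as the last step left them, time stands still between calls to the robot, and variables do not carry over. Pictures are saved under pics/ and viewed, about 8 in all and at most 12, crops included, and the job is handed in when it is done.

Besides the shell and the picture viewer there is one more tool, called by a JSON object that holds its "name" and its "arguments", one argument or row to a line. servo_tool: Moves the arm, as the interface text tells. Its arguments: {"type":"object","properties":{"targets":{"type":"array","items":{"type":"array"}},"gripper":{"type":"number"}},"required":["targets"]}

```bash
mkdir -p pics
cat > h.py <<'E'
import numpy as np, cv2
from rig import telemetry, eyes, order, bot
def ray(c,uv,T=None):
    K=np.array(c["intrinsics"]);k=c["k1"]
    d=np.array([(uv[0]-K[0,2])/K[0,0],(uv[1]-K[1,2])/K[1,1]]);s=d.copy()
    for _ in range(20): s=d/(1+k*(s@s))
    T=np.array(c["extrinsics"]) if T is None else T
    return T[:3,3],T[:3,:3]@np.array([s[0],s[1],1])
def onz(c,uv,z,T=None):
    o,d=ray(c,uv,T); return o+d*(z-o[2])/d[2]
def wristT(c,s):
    T=np.eye(4);T[:3,:3]=s["tcp_rot"];T[:3,3]=s["position"];return T@np.array(c["T_tool_cam"])
def proj(c,P,T=None):
    T=np.array(c["extrinsics"]) if T is None else T
    p=T[:3,:3].T@(np.array(P)-T[:3,3]);s=p[:2]/p[2];s=s*(1+c["k1"]*(s@s))
    K=np.array(c["intrinsics"]);return np.array([K[0,0]*s[0]+K[0,2],K[1,1]*s[1]+K[1,2]])
E
python3 - <<'E'
from h import *
s=telemetry.read_state();print(s)
for n in("scene","top"):
    c=eyes.capture(n);cv2.imwrite(f"pics/{n}0.png",c["pixels"]);print(n,c["intrinsics"],c["k1"],c["extrinsics"])
    np.save(f"{n}.npy",c,allow_pickle=True)
E
```

```text
{'time_s': 0.0, 'joint_positions': array([ 6.39697660e+01,  3.02789685e+01,  8.21567724e+01, -6.86829181e-05,
        6.76869827e+01, -1.02279561e+01]), 'qvel': array([-0.01140785, -0.00577921, -0.00455775, -0.01188662, -0.06400119,
       -0.01126123]), 'tau': array([ 3.61648426e-05, -4.40047538e+01, -1.76592511e+01,  6.33177278e-02,
        5.82285156e-02, -1.55190119e-04]), 'position': array([0.16985448, 0.6007231 , 0.22156945]), 'tcp_rot': array([[-9.62207114e-01,  2.72317072e-01, -9.38978613e-04],
       [ 2.72318427e-01,  9.62205263e-01, -1.92514293e-03],
       [ 3.79240878e-04, -2.10808740e-03, -9.99997706e-01]]), 'force': array([0.01977601, 0.33601483, 0.58629884]), 'moment': array([ 0.00626252, -0.03442938,  0.02592756]), 'opening': 1.0027255699804463}
scene [[417.40875553   0.         315.33115525]
 [  0.         417.40875553 204.02677584]
 [  0.           0.           1.        ]] -0.030463446596591004 [[ 0.41328974 -0.70259658  0.57926646 -0.05976565]
 [-0.9105093  -0.30989534  0.27374751 -0.07436267]
 [-0.01282209 -0.64056454 -0.76779728  0.91669712]
 [ 0.          0.          0.          1.        ]]
top [[495.08847735   0.         322.59599341]
 [  0.         495.08847735 198.40501145]
 [  0.           0.           1.        ]] -0.13993753118878888 [[-0.0259323  -0.99926125  0.02836306  0.45609427]
 [-0.9996495   0.02607272  0.00459222  0.18278982]
 [-0.00532833 -0.02823404 -0.99958714  1.33864186]
 [ 0.          0.          0.          1.        ]]
```

View pics/top0.png

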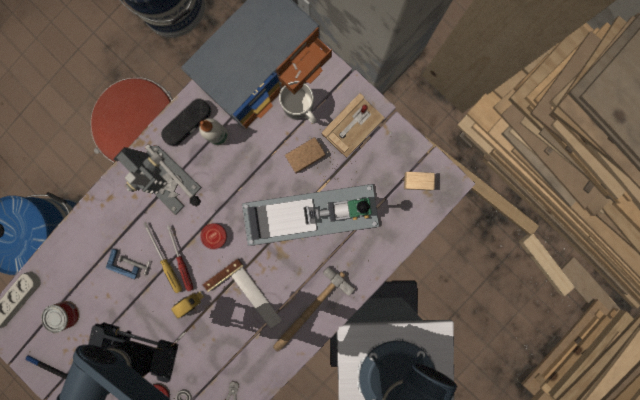

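View pics/scene0.png

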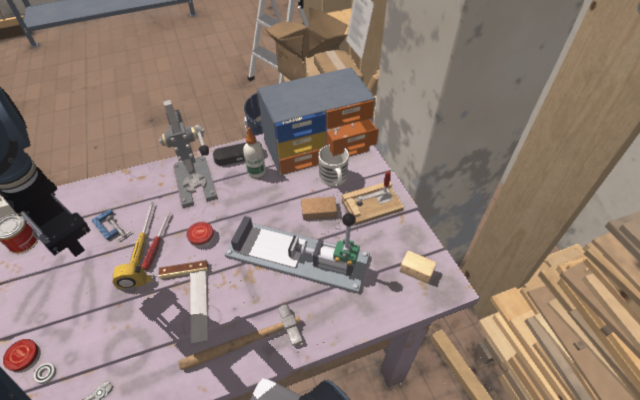

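The top view shows the pine block at (422,181), cork at (306,155), tin at (213,235). The press lies from about (246,225) at the fence to (377,204), with the knob at (363,207). I'll enlarge the press area.

Run:
```python
from h import *
c=np.load("top.npy",allow_pickle=True).item();im=c["pixels"]
cv2.imwrite("pics/crop1.png",cv2.resize(im[165:255,235:445],None,fx=3.8,fy=3.8,interpolation=cv2.INTER_CUBIC))
hsv=cv2.cvtColor(im,cv2.COLOR_BGR2HSV)
m=cv2.inRange(hsv,(10,70,120),(30,255,255));m[:, :400]=0;m[:,440:]=0;m[:165]=0;m[198:]=0
k=max(cv2.findContours(m,0,1)[0],key=cv2.contourArea);print("pine px",cv2.minAreaRect(k),cv2.contourArea(k))
b=cv2.boxPoints(cv2.minAreaRect(k));P=np.array([onz(c,p,.038)[:2] for p in b]);print(P,P.mean(0))
for i in range(2):d=P[i+1]-P[i];print(np.linalg.norm(d),np.degrees(np.arctan2(d[1],d[0])))
m=cv2.inRange(hsv,(0,0,185),(179,40,255));m[:, :255]=0;m[:,325:]=0;m[:190]=0;m[245:]=0
k=max(cv2.findContours(m,0,1)[0],key=cv2.contourArea);print("bed px",cv2.minAreaRect(k),cv2.contourArea(k))
P=np.array([onz(c,p,.02)[:2] for p in cv2.boxPoints(cv2.minAreaRect(k))]);print(P,P.mean(0))
for i in range(2):d=P[i+1]-P[i];print(np.linalg.norm(d),np.degrees(np.arctan2(d[1],d[0])))
```

```text
pine px ((418.95050048828125, 181.99502563476562), (29.55260467529297, 20.696773529052734), 5.710592269897461) 471.5
[[ 0.50745248 -0.02428201]
 [ 0.56174265 -0.03151203]
 [ 0.55211271 -0.10979869]
 [ 0.49768818 -0.10240623]] [ 0.529749   -0.06699974]
0.05476947796527302 -7.585650201321787
0.0788767210988405 -97.01264829192361
bed px ((290.55999755859375, 217.41998291015625), (31.536962509155273, 46.24478530883789), 81.8698959350586) 1201.5
[[0.47966641 0.34188079]
 [0.49394151 0.21916485]
 [0.41053247 0.20941405]
 [0.39611352 0.33195021]] [0.44506348 0.27560247]
0.12354343753092949 -83.36480970710919
0.08397706205209504 -173.33219583889277
```

View pics/crop1.png

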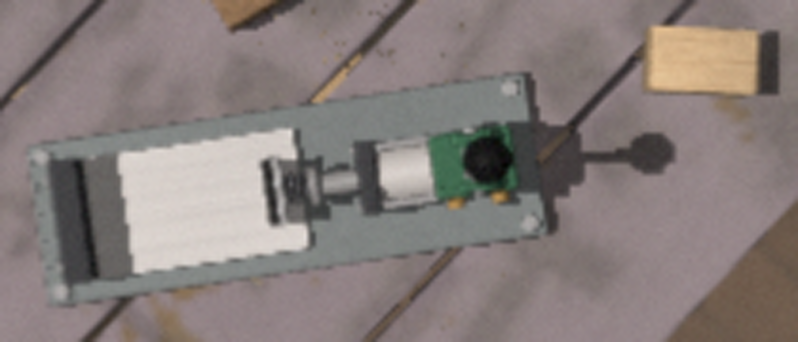

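Run:
```python
from h import *
c=np.load("top.npy",allow_pickle=True).item()
q=np.array([(28,148),(530,72),(550,232),(48,305)])/3.8+[235,165]-.37
for z in(.012,):
  P=np.array([onz(c,p,z)[:2] for p in q]);print(P,P.mean(0))
  for i in range(3):d=P[i+1]-P[i];print(np.linalg.norm(d),np.degrees(np.arctan2(d[1],d[0])))
d=P[1]-P[0]+P[2]-P[3];y=d/np.linalg.norm(d);x=np.array([y[1],-y[0]])
print("yaw",np.degrees(np.arctan2(y[1],y[0])))
O=P.mean(0)-.0435*y;print("O",O,"bed",O-.0325*y,"knob",O+.172*y)
print("knob seen",onz(c,np.array((487,158))/3.8+[235,165]-.37,.204), "bed x=0 line check: bed mask centre in press", [(np.array([.4451,.2756])-O)@x,(np.array([.4451,.2756])-O)@y])
P=np.array([onz(c,np.array(p)/3.8+[235,165]-.37,.038)[:2] for p in[(652,27),(757,32),(755,95),(650,92)]]);print("pine",P,P.mean(0))
```

```text
[[0.48547079 0.40617245]
 [0.52995718 0.0495512 ]
 [0.41663157 0.03862873]
 [0.37405591 0.39455152]] [0.45152886 0.22222597]
0.3593852507236658 -82.88942180696088
0.11385075475836863 -174.4947651426631
0.35846020058387035 96.82133715716583
yaw -83.03385595955356
O [0.44625306 0.26540486] bed [0.44231137 0.29766494] knob [0.4671137  0.09467456]
knob seen [0.46799072 0.09633962 0.204     ] bed x=0 line check: bed mask centre in press [np.float64(-9.194962920702964e-05), np.float64(-0.010259728089758108)]
pine [[ 0.5576922  -0.03385713]
 [ 0.55247603 -0.10754793]
 [ 0.50857394 -0.10461828]
 [ 0.5125144  -0.03099005]] [ 0.53281414 -0.06925335]
```

```bash
cat >> h.py <<'E'
from scipy.spatial.transform import Rotation as Rot
def goal(p,yang):
    """shift/turn in tool axes to TCP p, tool down, tool y at world angle yang (deg)"""
    s=telemetry.read_state();R=np.array(s["tcp_rot"]);a=np.radians(yang)
    y=np.array([np.cos(a),np.sin(a),0]);z=np.array([0,0,-1]);G=np.c_[np.cross(y,z),y,z]
    print("shift",np.round(R.T@(np.array(p)-s["position"]),4),"turn",np.round(Rot.from_matrix(R.T@G).as_rotvec(),4))
E
python3 -c "
from h import *
goal([.533,-.069,.30],-3.5)
print(eyes.capture('wrist')['T_tool_cam'])"
```

```text
shift [-0.5318 -0.5457 -0.0775] turn [-1.9000e-03  1.0000e-03  1.3561e+00]
[[ 7.99336940e-04 -9.66749541e-01 -2.55723846e-01  6.87013484e-02]
 [ 9.99999624e-01  6.87046781e-04  5.28439103e-04 -1.82738494e-04]
 [-3.35174015e-04 -2.55724173e-01  9.66749727e-01 -1.61341085e-01]
 [ 0.00000000e+00  0.00000000e+00  0.00000000e+00  1.00000000e+00]]
```

{"name": "servo_tool", "arguments": {
  "targets": [
    [[0,0,-0.05],[0,0,0]],
    [[-0.03,-0.03,-0.0775],[0,0,0.1]],
    [[-0.07,-0.07,-0.0775],[0,0,0.25]],
    [[-0.11,-0.11,-0.0775],[0,0,0.4]],
    [[-0.15,-0.155,-0.0775],[0,0,0.55]],
    [[-0.19,-0.195,-0.0775],[0,0,0.7]],
    [[-0.23,-0.235,-0.0775],[0,0,0.85]],
    [[-0.27,-0.277,-0.0775],[0,0,1.0]],
    [[-0.31,-0.318,-0.0775],[0,0,1.15]],
    [[-0.35,-0.36,-0.0775],[0,0,1.25]],
    [[-0.39,-0.4,-0.0775],[0,0,1.35]],
    [[-0.43,-0.441,-0.0775],[0,0,1.356]]
  ],
  "gripper": 0.087
}}

```text
time_s: 1.65
position: [0.4643, 0.0582, 0.3]
tcp_rot: [[0.062, 0.998, 0.0], [0.998, -0.062, 0.0], [0.0, 0.0, -1.0]]
force: [0.6, 0.9, 0.6]
opening: 0.999
```

```bash
python3 -c "
from h import *
goal([.533,-.069,.25],-3.5)"
```

```text
shift [-0.1227  0.0764  0.05  ] turn [ 0.0001 -0.0003 -0.001 ]
```

{"name": "servo_tool", "arguments": {
  "targets": [
    [[-0.045,0.03,0],[0,0,0]],
    [[-0.09,0.055,0],[0,0,0]],
    [[-0.123,0.076,0.02],[0,0,0]],
    [[-0.123,0.076,0.05],[0,0,0]],
    [[-0.123,0.076,0.05],[0,0,0]],
    [[-0.123,0.076,0.05],[0,0,0]]
  ]
}}

```text
time_s: 2.4
position: [0.5324, -0.0672, 0.2507]
tcp_rot: [[0.06, 0.998, 0.001], [0.998, -0.06, -0.0], [-0.0, 0.001, -1.0]]
force: [0.9, 0.3, 0.5]
opening: 0.999
```

Run:
```python
from h import *
s=telemetry.read_state();c=eyes.capture("wrist");T=wristT(c,s);im=c["pixels"];cv2.imwrite("pics/w1.png",im)
print(s["position"])
hsv=cv2.cvtColor(im,cv2.COLOR_BGR2HSV);m=cv2.inRange(hsv,(10,60,150),(30,255,255))
k=max(cv2.findContours(m,0,1)[0],key=cv2.contourArea);r=cv2.minAreaRect(k);print(r,cv2.contourArea(k))
P=np.array([onz(c,p,.038,T)[:2] for p in cv2.boxPoints(r)]);print(P,P.mean(0))
for i in range(2):d=P[i+1]-P[i];print(np.linalg.norm(d),np.degrees(np.arctan2(d[1],d[0])))
```

```text
[ 0.53239064 -0.06720075  0.25072431]
((464.0353088378906, 20.915863037109375), (132.98887634277344, 77.72264099121094), 45.97102355957031) 5014.5
[[0.60801303 0.1081499 ]
 [0.66242796 0.15169919]
 [0.76007878 0.06108428]
 [0.70555126 0.01108215]] [0.68401776 0.08300388]
0.06969594305213458 38.670947379506586
0.13321691173895267 -42.8597216530098
```

View pics/w1.png

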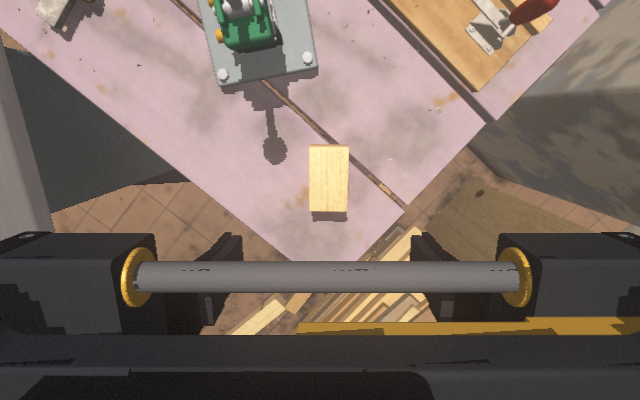

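The wrist view shows the pine block clear at about (329,179). The press end with its lever shadow is above it and the workbench edge is below. I'll measure within that window.

Run:
```python
from h import *
s=telemetry.read_state();c=eyes.capture("wrist");T=wristT(c,s);im=c["pixels"]
hsv=cv2.cvtColor(im,cv2.COLOR_BGR2HSV);m=cv2.inRange(hsv,(10,50,170),(35,255,255));w=np.zeros_like(m);w[138:225,302:360]=1;m*=w
k=max(cv2.findContours(m,0,1)[0],key=cv2.contourArea);r=cv2.minAreaRect(k);print(r,cv2.contourArea(k))
P=np.array([onz(c,p,.038,T)[:2] for p in cv2.boxPoints(r)]);print(P,P.mean(0))
for i in range(2):d=P[i+1]-P[i];print(np.linalg.norm(d),np.degrees(np.arctan2(d[1],d[0])))
M=P.mean(0);goal([M[0],M[1],.007],-3.5)
```

```text
((324.9228210449219, 177.43218994140625), (45.379024505615234, 67.89753723144531), 1.50743567943573) 2677.5
[[ 0.50323058 -0.10494294]
 [ 0.51129111 -0.02725542]
 [ 0.56126684 -0.03154878]
 [ 0.55587592 -0.10957836]] [ 0.53291611 -0.06833138]
0.07810456571540166 84.07642770624369
0.05015981396287947 -4.91016246473801
shift [-0.001  -0.0004  0.2444] turn [0.0025 0.0007 0.001 ]
```

{"name": "servo_tool", "arguments": {
  "targets": [
    [[-0.001,0.002,0.05],[0,0,0]],
    [[-0.001,0.002,0.1],[0,0,0]],
    [[-0.001,0.002,0.15],[0,0,0]],
    [[-0.001,0.002,0.19],[0,0,0]],
    [[-0.001,0.002,0.22],[0,0,0]],
    [[-0.001,0.002,0.235],[0,0,0]],
    [[-0.001,0.002,0.244],[0,0,0]],
    [[-0.001,0.002,0.244],[0,0,0]]
  ]
}}

```text
time_s: 3.5
position: [0.5346, -0.0686, 0.0065]
tcp_rot: [[0.061, 0.998, 0.001], [0.998, -0.061, -0.0], [-0.0, 0.001, -1.0]]
force: [-0.3, -1.3, -0.2]
opening: 1.001
```

{"name": "servo_tool", "arguments": {
  "targets": [
    [[0,0,0],[0,0,0]],
    [[0,0,0],[0,0,0]],
    [[0,0,0],[0,0,0]],
    [[0,0,0],[0,0,0]],
    [[0,0,0],[0,0,0]],
    [[0,0,0],[0,0,0]]
  ],
  "gripper": 0.03
}}

```text
time_s: 4.25
position: [0.5343, -0.0686, 0.0061]
tcp_rot: [[0.061, 0.998, 0.0], [0.998, -0.061, -0.0], [-0.0, 0.0, -1.0]]
force: [-0.3, 0.7, 1.8]
opening: 0.514
```

{"name": "servo_tool", "arguments": {
  "targets": [
    [[0,0,-0.03],[0,0,0]],
    [[0,0,-0.08],[0,0,0]],
    [[0,0,-0.13],[0,0,0]],
    [[0,0,-0.18],[0,0,0]],
    [[0,0,-0.23],[0,0,0]],
    [[0,0,-0.27],[0,0,0]],
    [[0,0,-0.27],[0,0,0]]
  ]
}}

```text
time_s: 5.12
position: [0.5358, -0.0691, 0.2791]
tcp_rot: [[0.061, 0.998, 0.007], [0.998, -0.061, -0.002], [-0.002, 0.007, -1.0]]
force: [0.2, 0.1, -2.6]
opening: 0.511
```

```bash
python3 -c "
from h import *
goal([.4425,.298,.276],6.8);print(telemetry.read_state()['opening'])"
```

```text
shift [ 0.3607 -0.1155  0.0016] turn [ 0.0069  0.0026 -0.1796]
0.5114389718454448
```

{"name": "servo_tool", "arguments": {
  "targets": [
    [[0.025,-0.008,0],[0,0,0]],
    [[0.065,-0.02,0],[0,0,-0.03]],
    [[0.11,-0.035,0],[0,0,-0.06]],
    [[0.155,-0.05,0],[0,0,-0.09]],
    [[0.2,-0.064,0],[0,0,-0.12]],
    [[0.245,-0.078,0],[0,0,-0.15]],
    [[0.29,-0.093,0],[0,0,-0.18]],
    [[0.33,-0.106,0],[0,0,-0.18]],
    [[0.355,-0.114,0],[0,0,-0.18]],
    [[0.36,-0.1155,0],[0,0,-0.18]],
    [[0.36,-0.1155,0.05],[0,0,-0.18]],
    [[0.36,-0.1155,0.1],[0,0,-0.18]]
  ]
}}

```text
time_s: 6.62
position: [0.4407, 0.2969, 0.1744]
tcp_rot: [[-0.119, 0.993, 0.0], [0.993, 0.119, -0.001], [-0.001, 0.0, -1.0]]
force: [0.6, -0.1, -1.2]
opening: 0.517
```

{"name": "servo_tool", "arguments": {
  "targets": [
    [[0,0,0.03],[0,0,0]],
    [[0,0,0.04],[0,0,0]],
    [[0,0,0.04],[0,0,0]]
  ]
}}

```text
time_s: 7.0
position: [0.4407, 0.2971, 0.1355]
tcp_rot: [[-0.118, 0.993, -0.001], [0.993, 0.118, -0.001], [-0.001, -0.002, -1.0]]
force: [0.2, -0.0, -1.1]
opening: 0.513
```

Run:
```python
from h import *
goal([.4425,.298,.028],6.8)
s=telemetry.read_state();c=eyes.capture("wrist");t=eyes.capture("scene")
cv2.imwrite("pics/w2.png",np.vstack([c["pixels"][:300],cv2.resize(t["pixels"][180:320,200:420],(640,407))[:300]]))
c=np.array
```

```text
shift [0.0007 0.002  0.1075] turn [-0.0015  0.0006 -0.0004]
```

View pics/w2.png

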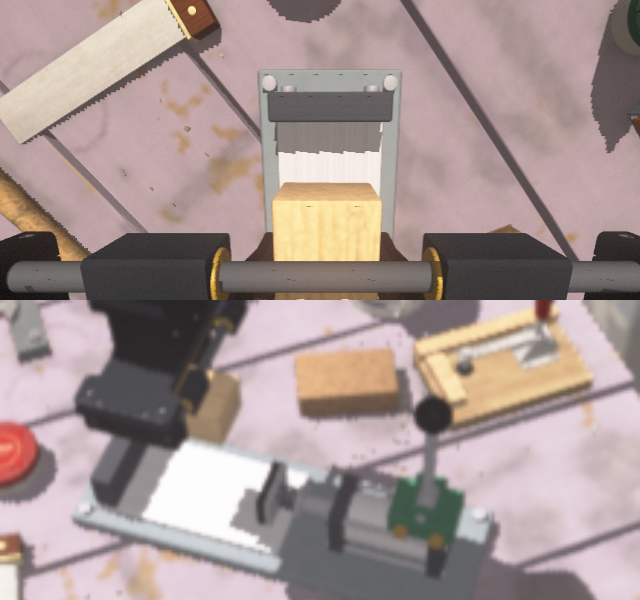

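The wrist view (top half) shows the held block at columns 273–381 and the fence at 268–393. They are square to each other and offset by about 2 mm. I'll lower it onto the bed.

{"name": "servo_tool", "arguments": {
  "targets": [
    [[0.0005,0.002,0.03],[0,0,0]],
    [[0.0005,0.002,0.06],[0,0,0]],
    [[0.0005,0.002,0.08],[0,0,0]],
    [[0.0005,0.002,0.095],[0,0,0]],
    [[0.0005,0.002,0.103],[0,0,0]],
    [[0.0005,0.002,0.108],[0,0,0]],
    [[0.0005,0.002,0.108],[0,0,0]]
  ]
}}

```text
time_s: 7.98
position: [0.4429, 0.2986, 0.0282]
tcp_rot: [[-0.119, 0.993, 0.0], [0.993, 0.119, 0.0], [0.0, 0.0, -1.0]]
force: [0.7, 0.6, -2.0]
opening: 0.513
```

{"name": "servo_tool", "arguments": {
  "targets": [
    [[0,0,0.001],[0,0,0]],
    [[0,0,0.002],[0,0,0]],
    [[0,0,0.002],[0,0,0]]
  ]
}}

```text
time_s: 8.35
position: [0.4428, 0.2986, 0.0262]
tcp_rot: [[-0.119, 0.993, 0.0], [0.993, 0.119, 0.0], [0.0, 0.0, -1.0]]
force: [0.1, 0.4, -1.4]
opening: 0.514
```

{"name": "servo_tool", "arguments": {
  "targets": [
    [[0,0,0],[0,0,0]],
    [[0,0,0],[0,0,0]],
    [[0,0,0],[0,0,0]],
    [[0,0,0],[0,0,0]],
    [[0,0,0],[0,0,0]]
  ],
  "gripper": 0.08
}}

```text
time_s: 8.98
position: [0.4427, 0.2985, 0.0261]
tcp_rot: [[-0.119, 0.993, 0.0], [0.993, 0.119, 0.0], [0.0, 0.0, -1.0]]
force: [0.5, -0.7, -0.3]
opening: 0.902
```

{"name": "servo_tool", "arguments": {
  "targets": [
    [[0,0,-0.03],[0,0,0]],
    [[0,0,-0.08],[0,0,0]],
    [[0,0,-0.13],[0,0,0]],
    [[0,0,-0.18],[0,0,0]],
    [[0,0,-0.23],[0,0,0]],
    [[0,0,-0.25],[0,0,0]],
    [[0,0,-0.25],[0,0,0]]
  ]
}}

```text
time_s: 9.85
position: [0.4435, 0.2989, 0.2778]
tcp_rot: [[-0.119, 0.993, 0.004], [0.993, 0.119, 0.002], [0.001, 0.004, -1.0]]
force: [0.8, 1.3, -0.4]
opening: 0.92
```

Run:
```python
from h import *
c=eyes.capture("scene");t=eyes.capture("top")
cv2.imwrite("pics/s3.png",np.vstack([cv2.resize(c["pixels"][190:310,190:430],(720,360)),cv2.resize(t["pixels"][165:255,230:410],(480,240),interpolation=2).repeat(1,0) if 0 else cv2.resize(t["pixels"][165:225+10,230:410],(720,240))]))
y=np.array([np.cos(np.radians(-83.2)),np.sin(np.radians(-83.2))]);O=np.array([.4467,.2660])
for d in(.26,.172+.05):print("y",d,O+d*y)
goal([*(O+.25*y),.28],6.8)
```

```text
y 0.26 [0.47748503 0.00782897]
y 0.22199999999999998 [0.47298568 0.04556166]
shift [-0.2825  0.0009 -0.0048] turn [-0.0018  0.0006  0.0003]
```

View pics/s3.png

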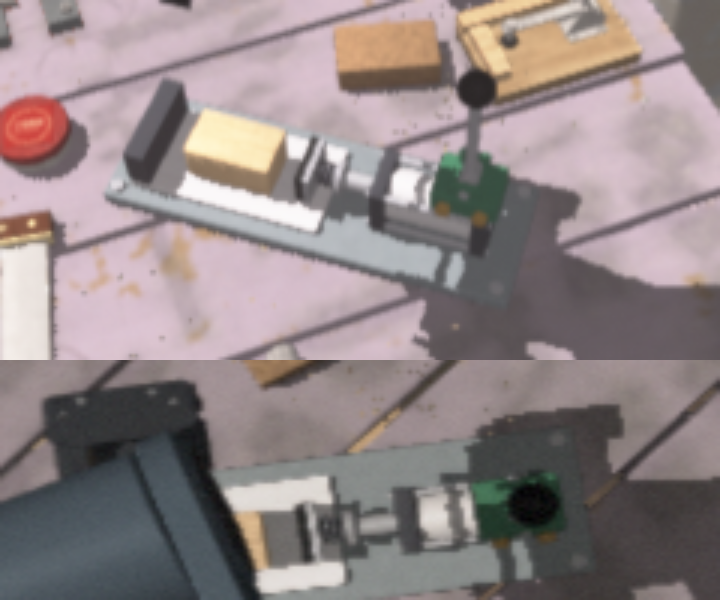

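The block lies on the bed between pad and fence, square, with the bystanders undisturbed. Now I'll go to the lever's far side with the fingers shut.

{"name": "servo_tool", "arguments": {
  "targets": [
    [[-0.04,0,-0.01],[0,0,0]],
    [[-0.09,0,-0.015],[0,0,0]],
    [[-0.14,0.001,-0.015],[0,0,0]],
    [[-0.19,0.001,-0.015],[0,0,0]],
    [[-0.24,0.001,-0.015],[0,0,0]],
    [[-0.275,0.001,-0.015],[0,0,0]],
    [[-0.2825,0.001,-0.005],[0,0,0]],
    [[-0.2825,0.001,0.04],[0,0,0]],
    [[-0.2825,0.001,0.08],[0,0,0]],
    [[-0.2825,0.001,0.1],[0,0,0]],
    [[-0.2825,0.001,0.1],[0,0,0]]
  ],
  "gripper": 0.0
}}

```text
time_s: 11.32
position: [0.4746, 0.0195, 0.1733]
tcp_rot: [[-0.119, 0.993, -0.007], [0.993, 0.12, 0.002], [0.003, -0.007, -1.0]]
force: [0.3, -0.7, 0.7]
opening: 0.007
```

Run:
```python
from h import *
y=np.array([np.cos(np.radians(-83.2)),np.sin(np.radians(-83.2))]);O=np.array([.4467,.2660])
for d in(.2,.137):goal([*(O+d*y),.175],6.8)
c=eyes.capture("scene");cv2.imwrite("pics/s4.png",cv2.resize(c["pixels"][170:310,220:460],(720,420)))
```

```text
shift [ 0.048   0.0015 -0.0016] turn [-0.0071 -0.0027  0.0011]
shift [ 0.111   0.0016 -0.0014] turn [-0.0071 -0.0027  0.0011]
```

View pics/s4.png

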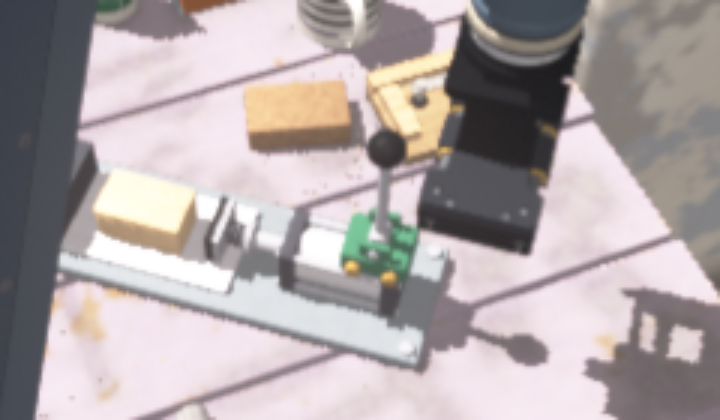

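The gripper is just beyond the knob and the lever is still upright. I'll push slowly.

{"name": "servo_tool", "arguments": {
  "targets": [
    [[0.03,0.001,-0.001],[0,0,0]],
    [[0.046,0.001,-0.001],[0,0,0]],
    [[0.053,0.001,-0.001],[0,0,0]],
    [[0.06,0.001,-0.001],[0,0,0]],
    [[0.067,0.001,-0.001],[0,0,0]],
    [[0.074,0.001,-0.001],[0,0,0]],
    [[0.081,0.001,-0.001],[0,0,0]],
    [[0.087,0.001,-0.001],[0,0,0]],
    [[0.093,0.001,-0.001],[0,0,0]],
    [[0.099,0.001,-0.001],[0,0,0]],
    [[0.105,0.001,-0.001],[0,0,0]],
    [[0.111,0.001,-0.001],[0,0,0]]
  ]
}}

```text
time_s: 12.88
position: [0.4639, 0.1269, 0.1759]
tcp_rot: [[-0.121, 0.993, -0.003], [0.993, 0.121, -0.004], [-0.004, -0.004, -1.0]]
force: [1.5, -12.2, -9.8]
opening: 0.007
```

Run:
```python
from h import *
s=telemetry.read_state();O=np.array([.4467,.2660]);y=np.array([np.cos(np.radians(-83.2)),np.sin(np.radians(-83.2))])
print(s["force"],s["position"],(s["position"][:2]-O)@y)
c=eyes.capture("scene");cv2.imwrite("pics/s5.png",cv2.resize(c["pixels"][170:310,220:460],(720,420)))
```

```text
[  1.49382842 -12.21055875  -9.75602048] [0.46386151 0.1268661  0.17588475] 0.14018715057704198
```

View pics/s5.png

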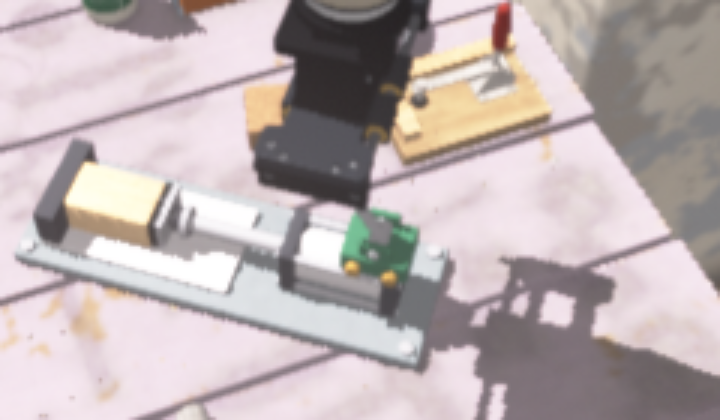

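The block now sits against the fence with the pad behind it. I'll push a few mm more, since the measured position trails the command, and hold.

{"name": "servo_tool", "arguments": {
  "targets": [
    [[0.003,0,0],[0,0,0]],
    [[0.005,0,0],[0,0,0]],
    [[0.006,0,0],[0,0,0]],
    [[0.006,0,0],[0,0,0]]
  ]
}}

```text
time_s: 13.42
position: [0.4633, 0.1308, 0.1751]
tcp_rot: [[-0.122, 0.993, -0.004], [0.993, 0.122, -0.008], [-0.007, -0.005, -1.0]]
force: [3.0, -15.8, -13.1]
opening: 0.007
```

{"name": "servo_tool", "arguments": {
  "targets": [
    [[0,0,0],[0,0,0]],
    [[0,0,0],[0,0,0]],
    [[0,0,0],[0,0,0]],
    [[0,0,0],[0,0,0]],
    [[0,0,0],[0,0,0]],
    [[0,0,0],[0,0,0]],
    [[0,0,0],[0,0,0]],
    [[0,0,0],[0,0,0]],
    [[0,0,0],[0,0,0]],
    [[0,0,0],[0,0,0]],
    [[0,0,0],[0,0,0]],
    [[0,0,0],[0,0,0]]
  ]
}}

```text
time_s: 14.92
position: [0.4633, 0.1308, 0.1751]
tcp_rot: [[-0.122, 0.993, -0.004], [0.993, 0.121, -0.008], [-0.007, -0.005, -1.0]]
force: [2.4, -15.2, -12.8]
opening: 0.009
```

Run:
```python
from h import *
s=telemetry.read_state();O=np.array([.4467,.2660]);y=np.array([np.cos(np.radians(-83.2)),np.sin(np.radians(-83.2))])
print(s["force"],s["position"],(s["position"][:2]-O)@y)
```

```text
[  2.4485386  -15.22989619 -12.78603908] [0.46327642 0.13075652 0.1751373 ] 0.1362548259875656
```

I can't see the lever angle, so I'll push a little further to find the stop.

{"name": "servo_tool", "arguments": {
  "targets": [
    [[0.001,0,0],[0,0,0]],
    [[0.003,0,0],[0,0,0]],
    [[0.004,0,0],[0,0,0]],
    [[0.004,0,0],[0,0,0]]
  ]
}}

```text
time_s: 15.42
position: [0.4629, 0.1335, 0.1746]
tcp_rot: [[-0.123, 0.992, -0.004], [0.992, 0.123, -0.01], [-0.01, -0.006, -1.0]]
force: [3.9, -20.0, -17.0]
opening: 0.001
```

Run:
```python
from h import *
s=telemetry.read_state();c=eyes.capture("wrist");t=eyes.capture("top")
cv2.imwrite("pics/w6.png",np.vstack([c["pixels"][:320],cv2.resize(t["pixels"][175:250,240:400],(640,300))[:270]]))
print(s["force"],s["position"])
```

```text
[  3.86056639 -20.00360682 -16.96792634] [0.46286136 0.13349191 0.17462338]
```

View pics/w6.png

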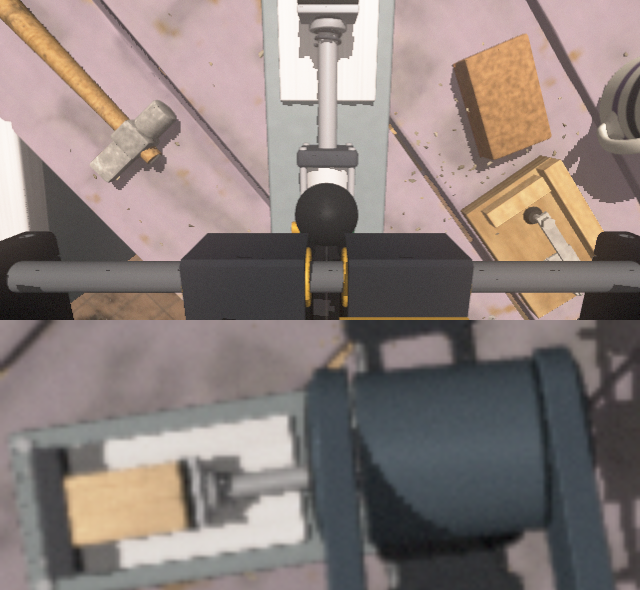

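The knob is visible at (327,214) in the wrist view, and the block is flush at the fence in the top view. I'll work out the lever angle from where the knob's ray meets its arc.

Run:
```python
from h import *
s=telemetry.read_state();c=eyes.capture("wrist");T=wristT(c,s);O=np.array([.4467,.2660]);y=np.array([np.cos(np.radians(-83.2)),np.sin(np.radians(-83.2))])
for a in np.arange(.4,.66,.04):
    p=O+y*(.172-.11*np.sin(a));print(round(a,2),proj(c,[*p,.094+.11*np.cos(a)],T))
```

```text
0.4 [323.54440968 261.45888763]
0.44 [323.61333519 251.69573298]
0.48 [323.68492715 242.03808516]
0.52 [323.75878777 232.53201578]
0.56 [323.83451128 223.22107314]
0.6 [323.91168972 214.14579549]
0.64 [323.98991849 205.34330905]
```

{"name": "servo_tool", "arguments": {
  "targets": [
    [[0,0,0],[0,0,0]],
    [[0,0,0],[0,0,0]],
    [[0,0,0],[0,0,0]],
    [[0,0,0],[0,0,0]],
    [[0,0,0],[0,0,0]],
    [[0,0,0],[0,0,0]],
    [[0,0,0],[0,0,0]],
    [[0,0,0],[0,0,0]],
    [[0,0,0],[0,0,0]]
  ]
}}

```text
time_s: 16.7
position: [0.4628, 0.1334, 0.1747]
tcp_rot: [[-0.122, 0.992, -0.004], [0.992, 0.122, -0.01], [-0.01, -0.006, -1.0]]
force: [2.5, -19.2, -16.5]
opening: 0.005
```

The lever is at its stop (row 214 gives 0.60 rad). I'll hold half a second more, then let it back in step with the spring.

{"name": "servo_tool", "arguments": {
  "targets": [
    [[0,0,0],[0,0,0]],
    [[0,0,0],[0,0,0]],
    [[0,0,0],[0,0,0]],
    [[0,0,0],[0,0,0]],
    [[-0.01,0,0],[0,0,0]],
    [[-0.02,0,0],[0,0,0]],
    [[-0.03,0,0],[0,0,0]],
    [[-0.04,0,0],[0,0,0]],
    [[-0.05,0,0],[0,0,0]],
    [[-0.06,0,0],[0,0,0]],
    [[-0.075,0,0],[0,0,0]],
    [[-0.11,0,0],[0,0,0]]
  ]
}}

```text
time_s: 18.2
position: [0.4768, 0.0289, 0.177]
tcp_rot: [[-0.121, 0.993, -0.0], [0.993, 0.121, 0.0], [0.0, 0.0, -1.0]]
force: [-0.2, -1.1, 0.5]
opening: 0.006
```

{"name": "servo_tool", "arguments": {
  "targets": [
    [[-0.03,0,-0.02],[0,0,0]],
    [[-0.05,0,-0.06],[0,0,0]],
    [[-0.06,0,-0.08],[0,0,0]],
    [[-0.06,0,-0.08],[0,0,0]],
    [[-0.06,0,-0.08],[0,0,0]],
    [[-0.06,0,-0.08],[0,0,0]],
    [[-0.06,0,-0.08],[0,0,0]]
  ]
}}

```text
time_s: 19.08
position: [0.4835, -0.0298, 0.2562]
tcp_rot: [[-0.119, 0.993, -0.002], [0.993, 0.119, 0.001], [0.001, -0.002, -1.0]]
force: [-0.0, -0.2, 0.6]
opening: 0.006
```

Run:
```python
from h import *
s=telemetry.read_state();c=eyes.capture("scene");t=eyes.capture("top")
cv2.imwrite("pics/s7.png",np.vstack([cv2.resize(c["pixels"][190:310,190:430],(640,320)),cv2.resize(t["pixels"][175:245,240:400],(640,280))]))
print(s["force"],s["position"])
im=t["pixels"];hsv=cv2.cvtColor(im,cv2.COLOR_BGR2HSV);m=cv2.inRange(hsv,(10,60,110),(30,255,255));w=np.zeros_like(m);w[200:235,250:300]=1;m*=w
k=max(cv2.findContours(m,0,1)[0],key=cv2.contourArea);r=cv2.minAreaRect(k);P=np.array([onz(t,p,.058)[:2] for p in cv2.boxPoints(r)])
O=np.array([.4467,.2660]);y=np.array([np.cos(np.radians(-83.2)),np.sin(np.radians(-83.2))]);x=np.array([y[1],-y[0]])
print("block x,y in press",(P.mean(0)-O)@x,(P.mean(0)-O)@y,r)
for i in range(2):d=P[i+1]-P[i];print(np.linalg.norm(d),np.degrees(np.arctan2(d[1],d[0])))
for a in(-.06,0,.06):print(a,proj(t,[*(O+y*(.172-.11*np.sin(a))),.204],None),proj(c,[*(O+y*(.172-.11*np.sin(a))),.204]))
def dark(c,u0,u1,v0,v1):
    g=c["pixels"].max(2)[v0:v1,u0:u1];v,u=np.nonzero(g<45);return u.mean()+u0,v.mean()+v0,len(u)
print(dark(t,350,376,196,218),dark(c,338,360,208,228))
```

```text
[-0.02203342 -0.20529204  0.5671665 ] [ 0.4834852  -0.02984705  0.25617055]
block x,y in press 0.0011249718700431083 -0.058200268643153655 ((271.0699768066406, 220.49000549316406), (17.677669525146484, 29.415645599365234), 81.8698959350586)
0.07651323615065755 -83.3399666803027
0.04575124790187875 -173.26584656790027
-0.06 [366.13201242 206.18350676] [351.9525082  220.44478034]
0 [363.2909011  206.59932673] [348.98069029 219.73335045]
0.06 [360.44871048 207.01517004] [346.01738391 219.02393322]
(np.float64(363.0924369747899), np.float64(206.52100840336135), 119) (np.float64(nan), np.float64(nan), 0)<stdin>:12: RuntimeWarning: Mean of empty slice.
  ret = ret.dtype.type(ret / rcount)
```

View pics/s7.png

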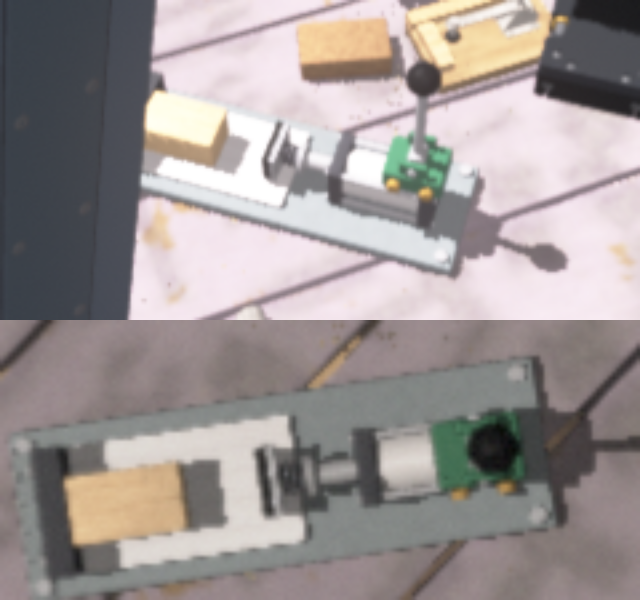

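The block is flush at press y −58 mm (−57.5 mm is perfect), square and on the ram's line. The lever is upright and the pad is back. Handing in.

```bash
python3 -c "
from h import *
print(order.hand_in())"
```

```text
the job is handed in; nothing more can be done
None
```

I placed the pine block lengthwise on the bed, let go of it, and pushed the lever over with closed fingers. I held it there for about 3.5 s and let it spring back. The job was handed in at about 19 s of robot time, with no verdict reported.

**Block:** in the last top view it lies at press x +1 mm, y −58 mm (flush is −57.5 mm), square to the fence within about 0.2°.

**Lever:** during the hold, the knob's place in the wrist image gave 0.60 rad, its stop. I could only see this in the last part of the hold; before that I went by the fingertip position. At the end the knob was within about 0.01 rad of upright in the top view. The same check from the scene camera found no dark pixels, so it gave no second reading, but the lever looks upright in that picture.

**Pad and gripper:** the pad had drawn back, and the gripper was clear of the press with no contact force beyond sensor noise. The pad's force on the block could not be measured.

**Cork block and wax tin:** I never went near either one. The cork block looks unmoved in the last pictures. The tin was last seen after the block was placed, also where it started.

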